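File the burr over a plate's edge

TASK

Take the file from its tray and work the burr over the clamped plate's top edge with at least three full forward strokes, toe first towards the clamp's screw side, each from the grip well behind the edge to the grip well past it, pressing with about 10 N and never more than 25 N. Lift the file clear on every return, never dragging it back, and go on until the burr hangs over the far lip. Then lay the file down in its tray without dropping it, flat and lengthwise; only the file may touch the clamp, plate and burr, and everything else stays where it is.

Things in the scene. Friction and masses are not known exactly. Their poses are not given: they have to be found in the camera images.
- clamp: Small dark steel screw clamp, fixed, base 150 x 100 mm; origin at the centre of its underside, on the mat; z up; its x is the FORWARD stroke direction, towards its far side with the screw and tommy bar (these end 97 mm along +x, 31 mm high). Jaws 48 mm high hold an upright aluminium plate.
- jaws (a point): Point midway between the clamp's jaws at their top, 48 mm above the clamp's origin, same axes. The plate stands centred here, 12 mm thick (x), 70 mm long (y). Its top edge lies 20 to 42 mm above this point: the height differs each time and is not reported, so feel or look for it. The plate stands on a rubber seat and sinks 1 mm per 5 N of pressure.
- burr (a joint): Loosened aluminium bead, 5 mm thick, 49 mm long, along the plate's top edge (clamp's y), 3 mm proud, so the file rides on it. Value (m): its centre is at value - 0.003 along the clamp's x; far lip at 0.009, stop at 0.014, start within 0.002 of 0. It clings: needs 3 N of drag, then creeps 0.75 mm/s per further newton the way the file rubs (4 to 7 mm in a 2 s stroke at 10 N). More strokes do no harm.
- file_mid (a point): Middle of the file's wooden grip, 30 mm above the file's underside; x lengthwise to the toe, z up. The grip is a rib 70 mm long, 20 mm wide, from 13 to 50 mm above the underside, to be pinched across its width from above. File and grip weigh about 0.3 kg.
- file: The same file: flat steel, 24 mm wide, 5 mm thick, reaching 80 mm behind the grip's middle to 100 mm ahead; origin at the centre of its underside below the grip, x towards the toe (the narrower bare steel end), z up.
- file_toe (a point): Tip of the file's toe, 100 mm ahead of the middle, 2.5 mm above the underside.
- tray_floor (a point): Centre of the inner floor of the file's grey plastic tray (fixed), inside 214 x 74 mm, rim 9 mm above this floor, 80 mm wide outside; x lengthwise, z up.
- tray: The same tray; origin at the centre of its underside, 3 mm below its floor, x lengthwise.
- reagent_bottle: bystander: amber bottle, diameter 56, height 110 mm; origin under its centre
- beaker: bystander: clear beaker, diameter 68, height 90 mm; origin under its centre
- tip_box: bystander: box of pipette tips 124 x 84 x 62 mm; origin under its centre
- cap_a: bystander: tube cap, diameter 26, height 11 mm, on the mat; origin under its centre
- cap_b: bystander: a second tube cap, the same
- spatula: bystander: lab spatula 170 mm long, lying flat; origin under its middle
Mind the look-alikes: they are no part of the job. Leave any orange look-alike of the file alone.

How it is judged:
On the way, in this order (a step that is already met when the one before it is completed fails the run):
1. first stroke begins: the file presses on the plate's edge, toe ahead, its grip still behind the edge (contact force between file and clamp above 2 N and x of file_mid in the frame of clamp below -0.015 m and x of file_toe in the frame of clamp above 0.04 m and angle between the x axis of file and the x axis of clamp, either way round below 0.35 rad), for 0.04 s.
2. first stroke ends: still pressing, the grip has been pushed past the edge (contact force between file and clamp above 2 N and x of file_mid in the frame of clamp above 0.015 m and x of file_toe in the frame of clamp above 0.04 m and angle between the x axis of file and the x axis of clamp, either way round below 0.35 rad), for 0.04 s.
3. the file is carried back clear of the plate (contact force between file and clamp below 0.1 N and x of file_mid in the frame of clamp below -0.015 m), for 0.06 s.
4. second stroke begins: the file presses on the plate's edge, toe ahead, its grip still behind the edge (all of step 1), for 0.04 s.
5. second stroke ends: still pressing, the grip has been pushed past the edge (all of step 2), for 0.04 s.
6. the file is carried back clear of the plate (all of step 3), for 0.06 s.
7. third stroke begins: the file presses on the plate's edge, toe ahead, its grip still behind the edge (all of step 4), for 0.04 s.
8. third stroke ends: still pressing, the grip has been pushed past the edge (all of step 5), for 0.04 s.
At the end, for the whole second after the job is handed in: The burr's centre is past the far lip (joint value above 0.009) and the file lies still and flat in its tray, lengthwise, underside on the tray's floor (grip middle 24 to 34 mm above the floor, within 35 mm lengthwise and 32 mm crosswise of its centre, tilt under 0.05 rad) (value of joint burr above 0.009 m and x of file_mid in the frame of tray_floor between -0.035 and 0.035 m and y of file_mid in the frame of tray_floor between -0.032 and 0.032 m and z of file_mid in the frame of tray_floor between 0.024 and 0.034 m and angle between file's own z axis and vertical below 0.05 rad and angle between the x axis of file and the x axis of tray, either way round below 0.4 rad and linear speed of file below 0.02 m/s); the robot touches nothing.
It fails at once if the file presses on the plate or clamp with more than 25 N (contact force between file and clamp above 25 N).
It fails at once if the file is dragged back on the burr, drawing it back (contact force between file and clamp above 1 N and value of joint burr below 0.0135 m and (velocity of joint burr below -0.004 m/s or (velocity of joint burr below -0.0008 m/s and x of file_mid in the frame of clamp between -0.012 and 0.012 m))).
It fails at once if the fingers push on the clamp, plate or burr (contact force between the fingers and clamp above 2 N).
It fails at once if the file is dropped (falls freely, faster than 0.6 m/s) (contact force between the fingers and file below 0.05 N and linear speed of file above 0.6 m/s).
It fails at once if a bystander is moved by more than 20 mm (distance of any of reagent_bottle, beaker, tip_box, cap_a, cap_b, spatula from where it was at the start of the episode above 0.02 m).
It also fails if it takes over 72 s, if anything falls off the work surface, if the arm or the gripper's body presses on something with over 40 N, if the wrist force passes 120 N, or if a joint passes its speed limit or range.

ROBOT

A 7-joint arm with a two-finger parallel gripper is mounted at the origin on the work surface. World frame = base frame: x ahead of the robot, y to its left, z up, the work surface at z = 0. Lengths are in m, angles in rad, forces in N, time in s.
With the tool pointing down it reaches from about 0.35 to 0.9 m from the base axis. Payload 19.9 kg.
Tool frame: the origin (TCP) lies on the centre line of the jaws, within the pads' length; the fingertips stand ahead of it and the grasp point (between the pads) lies 11 mm behind it (env.nose_length is the y of the fingertips in the tool frame, in m); y points along the fingers, z is the direction in which the jaws open and shut, and the axes are right-handed (so a half turn about y gives the same grasp; the last joint's range is limited). The gripper opens to 94 mm and grips with 3 to 60 N. Pads are 16 mm wide; open, the fingers measure 119 mm over their backs; the gripper's body (75 mm by 177 mm) begins 78 mm behind the grasp point.
Start: joints at [-1.238, 0.417, -0.01, 1.614, 0.005, 1.111, -0.053], TCP at [0.228, 0.582, 0.185] pointing down, gripper open.
Joint ranges: [-2.81, 2.81], [-0.39, 2.02], [-1.27, 1.25], [0.06, 2.57], [-1.19, 4.33], [0.19, 2], [-2.82, 2.82]. Speed limits (rad/s): [1.89, 1.89, 2.39, 2.39, 3.01, 3.01, 3.01].

INTERFACE

Orientations are given as a unit quaternion [w, x, y, z].
In Python, from workcell import env, cams, ticket gives the robot as it stands.
- The arm moves only by the tool arm_command, never from a script. Its argument "deltas" is a list of rows, each a list of 7 numbers: the shift along the tool's x, y, z in mm, then the turn, a rotation vector about the tool's x, y, z in degrees, then the closure, from 0 (fully open) to 1 (shut). In form: [[tx, ty, tz, wx, wy, wz, hand], ...]. A call has 1 to 8 rows; each row shifts and turns the commanded pose from where the row before left it, along the tool's axes as they then stand; what a row does not reach is not made up. A row lasts 1/10 s, in which the tool goes at most 50 mm and 8.59 degrees, less where a joint would pass 70% of its speed; a pose out of reach is approached as far as the arm can. A call is refused whole if a number of a shift passes 50 or a number of a turn 8.59, either way. A call with a gripper value outside its range is refused whole. The fingers move at their own pace and stop on an object; the grip force is fixed at half the most. Time passes only in rows, so rows that do not move let the fingers close. It gives the time, the measured TCP pose, the force and the opening at its end, in the units of the state.
- env.read_state(): the state, without advancing time (a new reading comes with each control period).
- cams.capture(name): name is "side" or "top"; returns the picture (400x640x3 uint8, red, green, blue); there is no depth.
- cams.camera_model(name): a dict with "fovy" (degrees; the focal length in pixels is half the picture's height over the tangent of half this angle, whatever the lens; pixels are square), "cx", "cy" (the principal point, pixels), "R" (3x3) and "t" (3): a world point X has camera coordinates R X + t. Camera axes: x right, y down, z forward; pixel columns grow to the right and rows downward; lengths in m; the calibration is good to about 2 mm. A picture is of the moment at which its call begins. camera_model takes no time and is no camera call.
- ticket.job_done(): hands the job in, once; it reports no verdict.
The state is a dict: "time": time; "joint_pos": joint angles; "qvel": joint speeds; "joint_efforts": joint torques, N m; "tool_pos": TCP position; "orientation": TCP orientation; "wrist_force": force on the tool from outside, world axes, zero at the start; "ft_torque": the same for the moment, N m; "grip_width": finger opening in m.
Only numpy, scipy, OpenCV 4.12 (cv2) and the standard library are available. Lean on these libraries where they do the work, as an engineer would, in place of code of your own. Each camera call takes 0.05 s, during which the arm holds its last target. There are 200 camera calls.

## Working session

There is one attempt and no reset: what is moved stays moved. The work goes in short steps, Python scripts to look and compute and a tool call to move; the robot and the scene stay as the last step left them, time stands still between calls to the robot, and variables do not carry over. Pictures are saved under pics/ and viewed, about 8 in all and at most 12, crops included, and the job is handed in when it is done.

Besides the shell and the picture viewer there is one more tool, called after "Call:" as name([rows], argument=value, ...), one row to a line, values as JSON. arm_command: Moves the arm, as the interface text tells. Its arguments: {"type":"object","properties":{"deltas":{"type":"array","items":{"type":"array","items":{"type":"number"}}}},"required":["deltas"]}

```bash
ls; mkdir -p pics; python3 - <<'E'
from workcell import env, cams, ticket
import cv2
s=env.read_state()
for k in s: print(k,s[k])
print(env.nose_length)
for n in("top","side"):
    im=cams.capture(n); cv2.imwrite(f"pics/{n}0.png",im[:,:,::-1]); print(n,cams.camera_model(n))
E
```

```text
pics
time 0.0
joint_pos [-1.23849197  0.41800589 -0.0103063   1.61419041  0.00471758  1.11074727
 -0.05299743]
qvel [-6.22268813e-05 -1.47365120e-03  1.64627504e-04 -1.89587655e-04
  1.82308384e-04 -2.04210657e-03  6.60844972e-04]
joint_efforts [ 2.10253973e-03 -8.51264620e+01  6.39377944e-01 -4.26006854e+01
 -4.87991155e-02  1.84311450e-02  1.13932342e-04]
tool_pos [0.22808466 0.58142831 0.18399858]
orientation [-0.69432665  0.69526033 -0.13143251  0.13133574]
wrist_force [-0.14629731 -0.38697674  0.03044764]
ft_torque [-0.01496566 -0.00077823  0.08691015]
grip_width 0.09411687280803153
0.008
top {'fovy': 55.65410183820808, 'cx': 319.4307363594955, 'cy': 201.6660532172969, 'R': array([[-0.02648409, -0.9994594 , -0.01948065],
       [-0.99060845,  0.02885455, -0.13364999],
       [ 0.13413985,  0.0157581 , -0.99083711]]), 't': array([0.00892685, 0.47002459, 1.05445453])}
side {'fovy': 57.18482734440579, 'cx': 321.1582931137566, 'cy': 193.34729969521345, 'R': array([[ 0.98988263, -0.14032433, -0.02101116],
       [-0.10274642, -0.60677899, -0.78820202],
       [ 0.09785479,  0.78238631, -0.6150578 ]]), 't': array([-0.4392136 ,  0.10068219,  1.30977842])}
```

View pics/top0.png

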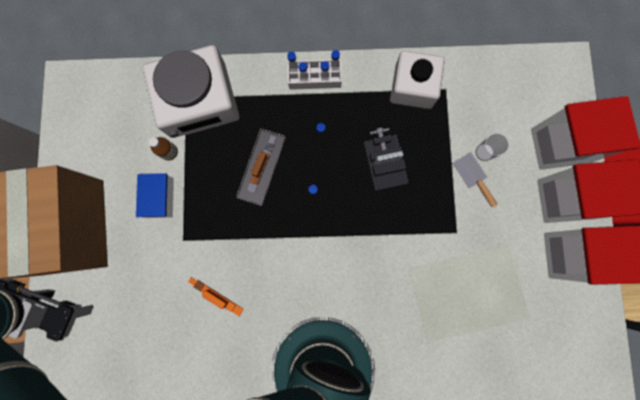

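View pics/side0.png

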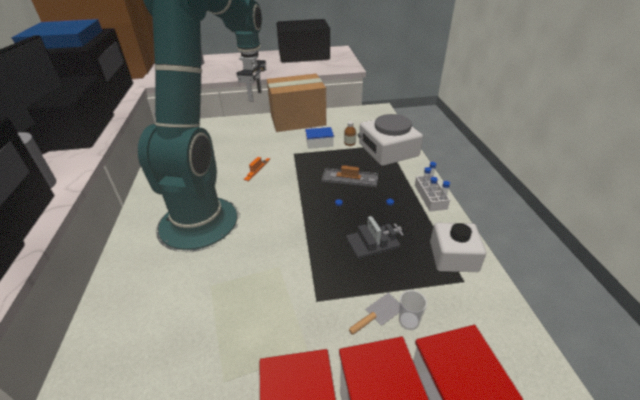

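Top view: the tray with its file is at about (262,167) with the brown grip near (260,165). The clamp is at (387,160), screw up (+x world) at (380,132), and the orange decoy at (217,296). Next I'll zoom in on both.

```bash
cat > h.py <<'E'
from workcell import env, cams, ticket
import numpy as np, cv2
from scipy.spatial.transform import Rotation as Ro
def cam(n):
    m=cams.camera_model(n); f=200/np.tan(np.radians(m['fovy'])/2); return m,f
def proj(n,X):
    m,f=cam(n); c=m['R']@np.asarray(X)+m['t']; return np.array([m['cx']+f*c[0]/c[2],m['cy']+f*c[1]/c[2]])
def ray(n,p):
    m,f=cam(n); d=m['R'].T@np.array([(p[0]-m['cx'])/f,(p[1]-m['cy'])/f,1]); return -m['R'].T@m['t'],d
def onz(n,p,z):
    o,d=ray(n,p); return o+d*(z-o[2])/d[2]
def tri(p,q):
    o1,d1=ray("top",p);o2,d2=ray("side",q)
    s=np.linalg.lstsq(np.c_[d1,-d2],o2-o1,rcond=None)[0]; a=o1+s[0]*d1;b=o2+s[1]*d2
    return (a+b)/2,np.linalg.norm(a-b)
E
python3 - <<'E'
from h import *
t=cv2.imread("pics/top0.png");s=cv2.imread("pics/side0.png")
r=lambda im,x,y,w,h:cv2.resize(im[y:y+h,x:x+w],(400,300),interpolation=cv2.INTER_CUBIC)
cv2.imwrite("pics/crop.png",np.vstack([np.hstack([r(t,220,120,80,60+30)[:,:],r(t,350,120,80,60+20)]),np.hstack([r(s,310,155,80,45),r(s,340,205,80,60)])]))
hsv=cv2.cvtColor(t,cv2.COLOR_BGR2HSV)
m=((hsv[:,:,0]>5)&(hsv[:,:,0]<20)&(hsv[:,:,1]>100)&(hsv[:,:,2]>60)).astype('uint8')
m[:,:225]=0;m[:,300:]=0;m[:110]=0;m[220:]=0
c=max(cv2.findContours(m,0,1)[0],key=cv2.contourArea);print('grip top',cv2.minAreaRect(c),cv2.contourArea(c))
m=cv2.morphologyEx(cv2.inRange(cv2.cvtColor(t,6),50,255),cv2.MORPH_CLOSE,np.ones((3,3)));
for (x,y,w,h) in((225,115,75,100),(355,120,60,75)):
    q=np.zeros_like(m);q[y:y+h,x:x+w]=m[y:y+h,x:x+w]
    c=max(cv2.findContours(q,0,1)[0],key=cv2.contourArea);b=cv2.minAreaRect(c);print(b)
    for z in (0.004,0.012): 
        P=np.array([onz('top',p,z)[:2] for p in cv2.boxPoints(b)]);print(z,P.round(4).tolist(),P.mean(0),np.linalg.norm(np.diff(P,axis=0),axis=1))
print(proj('top',env.read_state()['tool_pos']),proj('side',env.read_state()['tool_pos']))
E
```

```text
grip top ((258.33135986328125, 167.30474853515625), (10.076924324035645, 32.30769729614258), 22.61986541748047) 271.5
((260.5212707519531, 166.39463806152344), (27.877620697021484, 75.30301666259766), 19.536653518676758)
0.004 [[0.4944, 0.2462], [0.7096, 0.1703], [0.6778, 0.091], [0.4644, 0.1685]] [0.58655987 0.1690135 ] [0.22822867 0.08544972 0.22708095]
0.012 [[0.4932, 0.2443], [0.7068, 0.169], [0.6753, 0.0902], [0.4633, 0.1671]] [0.58465981 0.16763446] [0.22657452 0.0848304  0.22543512]
((384.26092529296875, 148.55120849609375), (44.3503303527832, 34.781829833984375), 77.90524291992188)
0.004 [[0.6861, -0.1393], [0.7054, -0.2425], [0.5712, -0.2627], [0.5523, -0.1613]] [ 0.62874796 -0.20144869] [0.10491776 0.1356858  0.10323144]
0.012 [[0.6834, -0.1385], [0.7026, -0.2409], [0.5694, -0.261], [0.5507, -0.1602]] [ 0.62654213 -0.2001427 ] [0.10415734 0.13470238 0.10248324]
[ 77.60984591 299.83396056] [255.63620017 101.11128351]
```

View pics/crop.png

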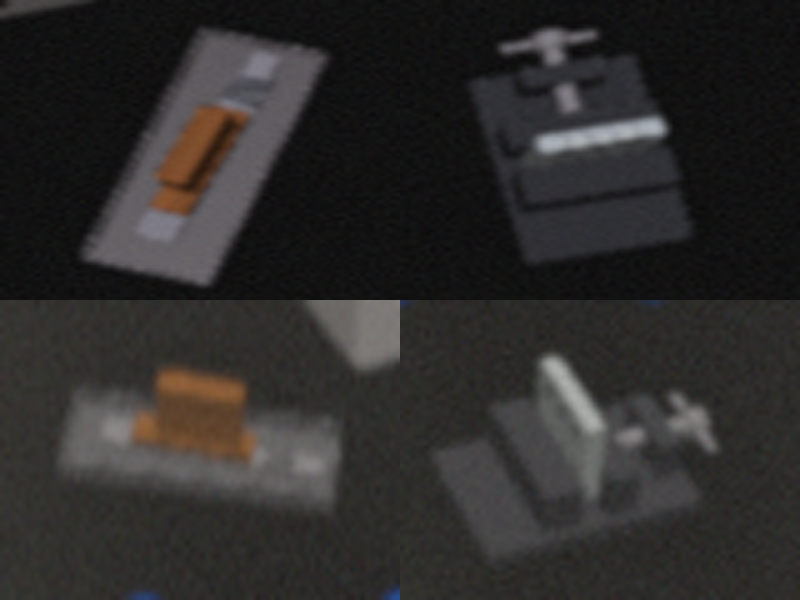

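The crops show the file's longer bare-steel end (toe) towards world +x, at the upper right in the top view. The clamp's screw is also on the +x side. Now I'll turn the corners into positions.

```bash
python3 - <<'E'
from h import *
t=cv2.imread("pics/top0.png");s=cv2.imread("pics/side0.png")
def an(P): 
    P=np.array(P);return P.mean(0).round(4),[round(float(np.linalg.norm(P[i]-P[i-1])),4) for i in range(4)]
tr=[(261,128.4),(285.6,135),(262,205.5),(236.4,197.4)]
P=np.array([onz('top',p,.012)[:2] for p in tr]);d=(P[0]+P[1]-P[2]-P[3]);print('tray',P.round(3).tolist(),an(P),'yaw',np.degrees(np.arctan2(d[1],d[0])))
cl=[(364,141.9),(397.4,134.7),(408.4,183.2),(375.4,190.1)]
for z in(.008,.016):
    P=np.array([onz('top',p,z)[:2] for p in cl]);d=(P[0]+P[1]-P[2]-P[3]);e=P[0]-P[1]+P[3]-P[2];print('clamp',z,an(P),'yaw',np.degrees(np.arctan2(d[1],d[0])),np.degrees(np.arctan2(-e[0],e[1])))
# grip both views
def blob(im,lo,hi,box):
    h=cv2.cvtColor(im,cv2.COLOR_BGR2HSV);m=cv2.inRange(h,lo,hi);q=np.zeros_like(m);x,y,w,k=box;q[y:y+k,x:x+w]=m[y:y+k,x:x+w]
    return max(cv2.findContours(q,0,1)[0],key=cv2.contourArea)
# bright plate
for n,im,box in(('top',t,(366,148,44,22)),('side',s,(362,212,26,40))):
    g=cv2.cvtColor(im,6);x,y,w,k=box;print(n);
    sub=g[y:y+k,x:x+w]
    if n=='top':print(sub[:14].tolist() if 0 else '')
    c=blob(im,(0,0,130),(180,90,255),box);b=cv2.minAreaRect(c);print(b,cv2.boxPoints(b).round(1).tolist())
# file: grip top face corners from crop
f=lambda x,y:(220+x/5,120+y*.3)
tp=[f(157,180),f(200,108),f(247,115),f(190,190)]
P=np.array([onz('top',p,.056)[:2] for p in(f(157,183),f(198,108))]);print('ridge left',P,np.linalg.norm(P[1]-P[0]))
for nm,p in(('heel',f(155,228)),('toe',f(266,56))):print(nm,onz('top',p,.008)[:2])
g=lambda x,y:(310+x/5,155+(y-300)*.15)
for nm,p,z in(('gripL',g(158,372),.053),('gripR',g(247,378),.053),('toeR',g(323,463),.008),('heel',g(105,430),.008)):print(nm,onz('side',p,z)[:2].round(4))
k=lambda x,y:(340+(x-400)/5,205+(y-300)/5)
tt=lambda x,y:(350+(x-400)/5,120+y/3.75)
for a,b in((tt(537,143),k(545,362)),(tt(667,128),k(603,428))):print('plate end',tri(a,b))
E
```

```text
tray [[0.7, 0.166], [0.677, 0.092], [0.466, 0.164], [0.492, 0.24]] (array([0.584 , 0.1655]), [0.2202, 0.0772, 0.2228, 0.0796]) yaw -19.21924077399649
clamp 0.008 (array([ 0.5852, -0.2047]), [0.1492, 0.1023, 0.15, 0.0991]) yaw 9.89580535541467 10.467036479803246
clamp 0.016 (array([ 0.5833, -0.2034]), [0.1481, 0.1015, 0.1489, 0.0984]) yaw 9.895805355414671 10.467036479803284
top

((389.9058532714844, 155.57647705078125), (4.338609218597412, 24.730073928833008), 77.47119140625) [[377.3999938964844, 156.10000610351562], [401.5, 150.8000030517578], [402.3999938964844, 155.0], [378.29998779296875, 160.39999389648438]]
side
((374.15380859375, 223.73072814941406), (16.91835594177246, 3.328200101852417), 56.3099365234375) [[368.1000061035156, 217.60000610351562], [370.79998779296875, 215.8000030517578], [380.20001220703125, 229.8000030517578], [377.5, 231.6999969482422]]
ridge left [[0.54905727 0.18650959]
 [0.61393514 0.16281704]] 0.06906861972196283
heel [0.5187051  0.19727465]
toe [0.67402562 0.12996185]
gripL [0.5543 0.1859]
gripR [0.6232 0.1674]
toeR [0.6797 0.1325]
heel [0.5126 0.1964]
plate end (array([ 0.57856294, -0.16816605,  0.08371072]), np.float64(0.00215950650231105))
plate end (array([ 0.59165201, -0.23981352,  0.08897732]), np.float64(0.008303505363648331))
```

```bash
cat >> h.py <<'E'
def pose():
    s=env.read_state(); w,x,y,z=s['orientation']; return s,np.array(s['tool_pos']),Ro.from_quat([x,y,z,w])
def target_rot(yaw,ref):   # fingers down, tool z across the direction 'yaw'; nearer half-turn
    y=np.array([0,0,-1.]);best=None
    for sg in(1,-1):
        z=sg*np.array([-np.sin(yaw),np.cos(yaw),0]);R=Ro.from_matrix(np.c_[np.cross(y,z),y,z])
        a=(ref.inv()*R).magnitude()
        if best is None or a<best[0]:best=(a,R)
    return best[1]
def plan(P,yaw,n):
    s,p,R=pose();T=target_rot(yaw,R);rv=(R.inv()*T).as_rotvec()
    print('total turn deg',np.degrees(rv).round(2),'shift tool',(R.inv().apply(np.array(P)-p)*1000).round(1))
    for i in range(n):
        Rk=R*Ro.from_rotvec(rv*i/n);print((Rk.inv().apply((np.array(P)-p)/n)*1000).round(1).tolist(),np.degrees(rv/n).round(2).tolist())
def rep():
    s,p,R=pose();M=R.as_matrix();print('t',round(s['time'],2),'p',p.round(4),'F',np.array(s['wrist_force']).round(2),'T',np.array(s['ft_torque']).round(2),'w',round(s['grip_width'],4));print('j',np.array(s['joint_pos']).round(2),'tool x',M[:,0].round(3),'y',M[:,1].round(3),'z',M[:,2].round(3))
E
python3 - <<'E'
from h import *
rep();plan([.583,.168,.15],np.radians(-20.5),16)
E
```

```text
t 0.1 p [0.2281 0.5815 0.1841] F [-0.32  0.52 -0.22] T [0.01 0.02 0.06] w 0.0937
j [-1.24  0.42 -0.01  1.61  0.    1.11 -0.05] tool x [ 0.931 -0.365  0.   ] y [-0.    -0.001 -1.   ] z [ 0.365  0.931 -0.001]
total turn deg [ 0.06 -0.91  0.  ] shift tool [ 481.4   34.4 -255.4]
[30.1, 2.2, -16.0] [0.0, -0.06, 0.0]
[30.1, 2.2, -16.0] [0.0, -0.06, 0.0]
[30.1, 2.1, -16.0] [0.0, -0.06, 0.0]
[30.0, 2.1, -16.1] [0.0, -0.06, 0.0]
[30.0, 2.1, -16.1] [0.0, -0.06, 0.0]
[30.0, 2.1, -16.1] [0.0, -0.06, 0.0]
[30.0, 2.1, -16.1] [0.0, -0.06, 0.0]
[30.0, 2.1, -16.2] [0.0, -0.06, 0.0]
[30.0, 2.1, -16.2] [0.0, -0.06, 0.0]
[29.9, 2.1, -16.2] [0.0, -0.06, 0.0]
[29.9, 2.1, -16.3] [0.0, -0.06, 0.0]
[29.9, 2.1, -16.3] [0.0, -0.06, 0.0]
[29.9, 2.1, -16.3] [0.0, -0.06, 0.0]
[29.9, 2.1, -16.4] [0.0, -0.06, 0.0]
[29.9, 2.1, -16.4] [0.0, -0.06, 0.0]
[29.8, 2.1, -16.4] [0.0, -0.06, 0.0]
```

Call:
arm_command([
  [30,0,-16,0,-0.1,0,0],
  [30,0,-16,0,-0.1,0,0],
  [30,0,-16,0,-0.1,0,0],
  [30,0,-16,0,-0.1,0,0],
  [30,0,-16,0,-0.1,0,0],
  [30,0,-16,0,-0.1,0,0],
  [30,0,-16,0,-0.1,0,0],
  [30,0,-16,0,-0.1,0,0],
])

```text
time: 0.9
tool_pos: [0.4068, 0.3748, 0.1845]
orientation: [-0.696, 0.696, -0.127, 0.126]
wrist_force: [0.8, 0.2, 1.0]
grip_width: 0.094
```

Call:
arm_command([
  [30,0,-16,0,-0.1,0,0],
  [30,4,-16,0,0,0,0],
  [30,5,-16,0,0,0,0],
  [30,5,-16,0,0,0,0],
  [30,5,-16,0,0,0,0],
  [30,5,-16,0,0,0,0],
  [30,5,-16,0,0,0,0],
  [30,5,-16,0,0,0,0],
])

```text
time: 1.7
tool_pos: [0.5867, 0.1709, 0.1502]
orientation: [-0.696, 0.696, -0.126, 0.126]
wrist_force: [0.5, 0.5, 0.5]
grip_width: 0.0943
```

```bash
python3 - <<'E'
from h import *
t=cams.capture('top');s=cams.capture('side');rep();plan([.583,.168,.15],np.radians(-20.5),1)
r=lambda im,x,y,w,h:cv2.resize(im[y:y+h,x:x+w,::-1],(600,300),interpolation=cv2.INTER_CUBIC)
cv2.imwrite("pics/c2.png",np.vstack([r(t,200,110,140,70+40),r(s,290,120,120,80)]))
E
```

```text
t 1.8 p [0.5879 0.1673 0.1496] F [-1.1  -1.32  1.  ] T [ 0.05  0.06 -0.  ] w 0.0942
j [-0.49  0.43  0.21  1.69 -0.1   1.03  0.96] tool x [ 0.935 -0.356  0.   ] y [-0.    -0.002 -1.   ] z [ 0.356  0.935 -0.002]
total turn deg [ 0.14 -0.33  0.02] shift tool [-4.8 -0.4 -1.1]
[-4.8, -0.4, -1.1] [0.14, -0.33, 0.02]
```

View pics/c2.png

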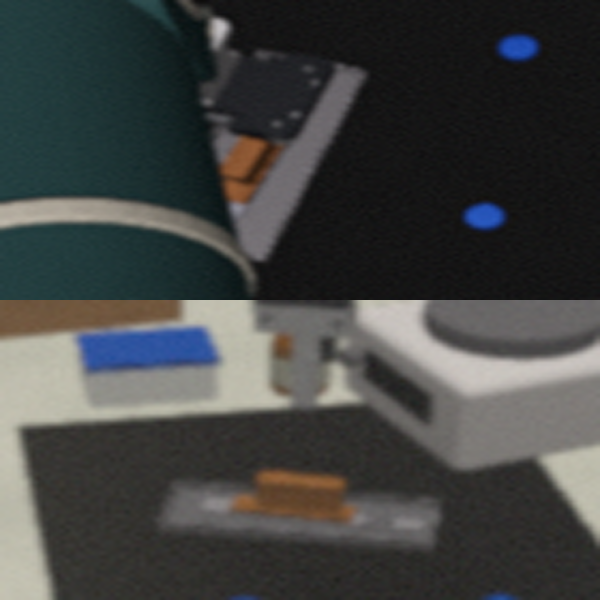

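The hand is above the grip and in line with it. In the side view the fingertips sit around (351,148), over the grip, with clearance to the centrifuge box. Descending to TCP z of about 0.028, then closing.

Call:
arm_command([
  [-4,20,-1,0,-0.3,0,0],
  [0,25,0,0,0,0,0],
  [0,25,0,0,0,0,0],
  [0,20,0,0,0,0,0],
  [0,20,0,0,0,0,0],
  [0,11,0,0,0,0,0],
  [0,0,0,0,0,0,0],
  [0,0,0,0,0,0,0.4],
])

```text
time: 2.6
tool_pos: [0.5822, 0.1727, 0.0302]
orientation: [0.696, -0.696, 0.124, -0.124]
wrist_force: [0.5, 0.1, 0.4]
grip_width: 0.0891
```

Call:
arm_command([
  [0,0,0,0,0,0,0.5],
  [0,0,0,0,0,0,0.6],
  [0,0,0,0,0,0,0.7],
  [0,0,0,0,0,0,0.8],
  [0,0,0,0,0,0,1],
  [0,0,0,0,0,0,1],
  [0,0,0,0,0,0,1],
])

```text
time: 3.3
tool_pos: [0.5819, 0.1725, 0.0297]
orientation: [-0.696, 0.696, -0.124, 0.124]
wrist_force: [-0.6, 0.8, -0.1]
grip_width: 0.0335
```

```bash
python3 -c "
from h import *
rep()"
```

```text
t 3.3 p [0.5819 0.1725 0.0297] F [-0.61  0.78 -0.12] T [ 0.   -0.   -0.01] w 0.0335
j [-0.47  0.57  0.18  1.78 -0.14  0.8   0.99] tool x [ 0.938 -0.346  0.   ] y [-0. -0. -1.] z [ 0.346  0.938 -0.   ]
```

Call:
arm_command([
  [0,0,0,0,0,0,1],
  [0,0,0,0,0,0,1],
  [0,0,0,0,0,0,1],
  [0,0,0,0,0,0,1],
  [0,0,0,0,0,0,1],
])

```text
time: 3.8
tool_pos: [0.5819, 0.1725, 0.0296]
orientation: [-0.696, 0.696, -0.124, 0.124]
wrist_force: [1.0, -0.3, -0.7]
grip_width: 0.0193
```

Call:
arm_command([
  [0,-4,0,0,0,0,1],
  [0,-10,0,0,0,0,1],
  [0,-20,0,0,0,0,1],
  [0,-25,0,0,0,0,1],
  [0,-25,0,0,0,0,1],
  [0,-25,0,0,0,0,1],
  [0,-10,0,0,0,0,1],
  [0,0,0,0,0,0,1],
])

```text
time: 4.6
tool_pos: [0.5825, 0.1728, 0.1501]
orientation: [0.697, -0.696, 0.123, -0.125]
wrist_force: [0.6, 0.3, -2.6]
grip_width: 0.0197
```

```bash
python3 - <<'E'
from h import *
t=cams.capture('top');s=cams.capture('side');rep();plan([.584-.05,-.204-.012,.17],np.radians(10.2),10)
r=lambda im,x,y,w,h:cv2.resize(im[y:y+h,x:x+w,::-1],(600,300),interpolation=cv2.INTER_CUBIC)
cv2.imwrite("pics/c3.png",np.vstack([r(t,200,110,140,70+40),r(s,290,120,120,80)]))
E
```

```text
t 4.7 p [0.5814 0.1725 0.1478] F [-0.58 -0.16 -4.21] T [-0.02 -0.    0.02] w 0.0199
j [-0.5   0.43  0.21  1.7  -0.1   1.02  0.96] tool x [ 0.938 -0.345 -0.001] y [-0.001 -0.    -1.   ] z [ 0.345  0.938 -0.001]
total turn deg [ 2.000e-02 -3.041e+01 -5.000e-02] shift tool [  89.7  -22.  -381. ]
[9.0, -2.2, -38.1] [0.0, -3.04, -0.01]
[6.9, -2.2, -38.5] [0.0, -3.04, -0.01]
[4.9, -2.2, -38.8] [0.0, -3.04, -0.01]
[2.8, -2.2, -39.0] [0.0, -3.04, -0.01]
[0.7, -2.2, -39.1] [0.0, -3.04, -0.01]
[-1.3, -2.2, -39.1] [0.0, -3.04, -0.01]
[-3.4, -2.2, -39.0] [0.0, -3.04, -0.01]
[-5.5, -2.2, -38.8] [0.0, -3.04, -0.01]
[-7.5, -2.2, -38.4] [0.0, -3.04, -0.01]
[-9.5, -2.2, -38.0] [0.0, -3.04, -0.01]
```

View pics/c3.png

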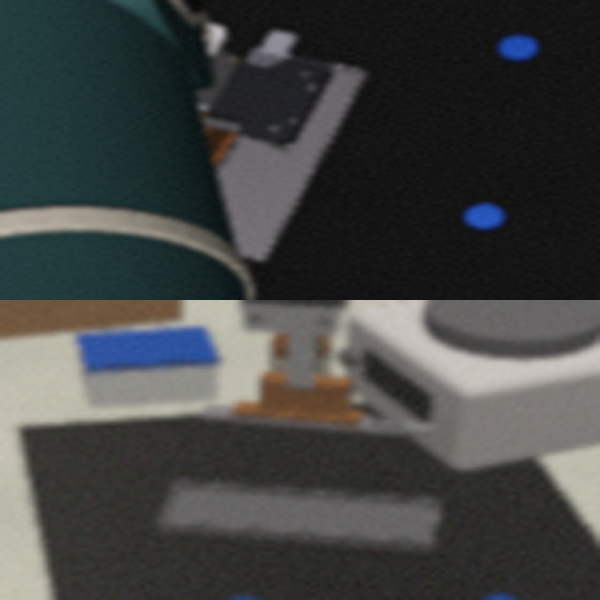

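The file is held level, with its underside parallel to the tray's edge. The grip's middle is about 4 mm ahead of the fingers, and the tray is empty. Next, carrying it over to the clamp.

Call:
arm_command([
  [11,-3,-38,0,-3,0,1],
  [9,-3,-38,0,-3,0,1],
  [7,-3,-38,0,-3,0,1],
  [5,-2,-38,0,-3,0,1],
  [3,-2,-38,0,-3,0,1],
  [1,-2,-38,0,-3,0,1],
  [-1,-2,-38,0,-3,0,1],
  [-3,-2,-38,0,-3,0,1],
])

```text
time: 5.5
tool_pos: [0.5606, -0.1359, 0.1663]
orientation: [0.707, -0.707, -0.023, 0.025]
wrist_force: [2.0, -0.2, -3.0]
grip_width: 0.0191
```

Call:
arm_command([
  [-4,-2,-38,0,-3,0,1],
  [-7,-2,-38,0,-3.4,0,1],
  [0,0,0,0,0,0,1],
  [0,0,0,0,0,0,1],
  [0,0,0,0,0,0,1],
])

```text
time: 6.0
tool_pos: [0.5575, -0.2101, 0.1707]
orientation: [0.705, -0.704, -0.063, 0.063]
wrist_force: [-0.1, 0.6, -2.8]
grip_width: 0.0196
```

```bash
python3 - <<'E'
from h import *
t=cams.capture('top');s=cams.capture('side');rep();plan([.5584,-.2086,.13],np.radians(10.2),1)
r=lambda im,x,y,w,h:cv2.resize(im[y:y+h,x:x+w,::-1],(600,300),interpolation=cv2.INTER_CUBIC)
cv2.imwrite("pics/c4.png",np.vstack([r(t,320,105,120,100),r(s,320,180,100,80)]))
E
```

```text
t 6.1 p [ 0.5578 -0.21    0.1712] F [-0.26  0.22 -2.33] T [0.02 0.06 0.02] w 0.0197
j [ 0.11  0.39  0.25  1.71 -0.11  1.06  2.15] tool x [ 0.984  0.178 -0.001] y [-0.001  0.    -1.   ] z [-0.178  0.984  0.001]
total turn deg [-0.03  0.07 -0.03] shift tool [ 0.9 41.2  1.2]
[0.9, 41.2, 1.2] [-0.03, 0.07, -0.03]
```

View pics/c4.png

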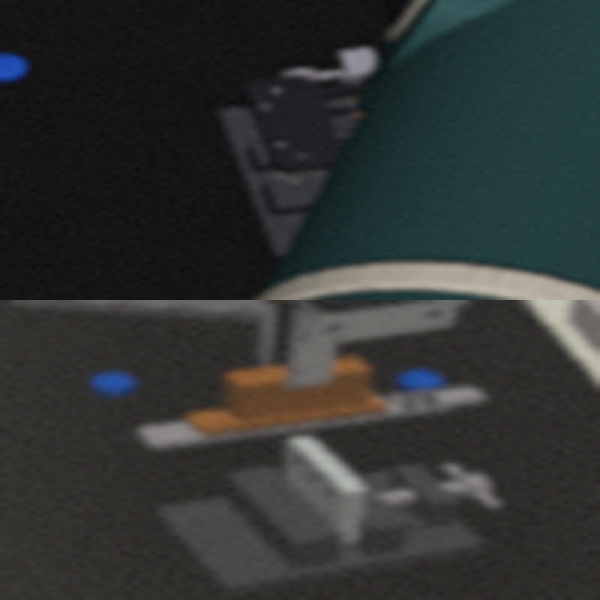

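The file is in line above the plate. I need the exact offset between grip middle and TCP, so I'll cast the heel (≈(344,217)) and toe (≈(401,205)) pixels at the file's height.

```bash
python3 - <<'E'
from h import *
s,p,R=pose(); g=lambda x,y:(320+x/6,180+(y-300)*80/300)
u=p[2]-.0267; c=np.array([.584,-.204]);e=np.array([np.cos(np.radians(10.2)),np.sin(np.radians(10.2))])
for nm,pt,z in(('heel mid',g(140,436),u+.003),('toe mid',g(486,396),u+.003),('gripL top near',g(226,376),u+.05),('gripR top near',g(373,366),u+.05)):
    P=onz('side',pt,z);print(nm,P.round(4),'along file from TCP',((P[:2]-p[:2])@e).round(4),'across',((P[:2]-p[:2])@np.array([-e[1],e[0]])).round(4))
print('TCP in crop',[(proj('side',p)-[320,180])*[6,3.75]+[0,300]],'tcp clamp x',(p[:2]-c)@e)
pl=[g(290,440),g(362,492)]
tt=lambda x,y:(350+(x-400)/5,120+y/3.75)
for q in((tt(540,141),g(290,440)),(tt(664,127),g(362,490))):print(tri(*q))
for z in(.068,.079,.09):
    A,B=[onz('side',q,z)[:2] for q in pl];print(z,[((a-c)@e).round(4) for a in(A,B)],np.linalg.norm(A-B).round(4))
E
```

```text
heel mid [ 0.4824 -0.22    0.1475] along file from TCP -0.0759 across 0.0035
toe mid [ 0.6662 -0.2005  0.1475] along file from TCP 0.1084 across -0.0099
gripL top near [ 0.5265 -0.2094  0.1945] along file from TCP -0.0307 across 0.0061
gripR top near [ 0.6005 -0.2092  0.1945] along file from TCP 0.0422 across -0.0067
TCP in crop [array([286.03583802, 395.09179014])] tcp clamp x -0.026880861897988353
(array([ 0.57767904, -0.16941572,  0.08582744]), np.float64(0.005676038853898546))
(array([ 0.59205855, -0.23841137,  0.08755472]), np.float64(0.006815213726011323))
0.068 [np.float64(0.006), np.float64(0.0147)] 0.0731
0.079 [np.float64(0.0004), np.float64(0.009)] 0.0721
0.09 [np.float64(-0.0053), np.float64(0.0032)] 0.0711
```

The grip middle is 5 mm ahead of the TCP, and the plate top is at z≈0.086, so I expect contact at TCP z≈0.115. Descending carefully.

Call:
arm_command([
  [0,15,1,0,0,0,1],
  [0,15,0,0,0,0,1],
  [0,10,0,0,0,0,1],
  [0,8,0,0,0,0,1],
  [0,1,0,0,0,0,1],
  [0,1,0,0,0,0,1],
  [0,1,0,0,0,0,1],
  [0,0,0,0,0,0,1],
])

```text
time: 6.9
tool_pos: [0.5576, -0.2105, 0.121]
orientation: [-0.704, 0.704, 0.063, -0.063]
wrist_force: [-0.7, 0.6, -2.6]
grip_width: 0.0195
```

Call:
arm_command([
  [0,0,0,0,0,0,1],
])

```text
time: 7.0
tool_pos: [0.5576, -0.2104, 0.121]
orientation: [-0.704, 0.704, 0.063, -0.063]
wrist_force: [0.3, -0.5, -2.2]
grip_width: 0.0196
```

Call:
arm_command([
  [0,1,0,0,0,0,1],
  [0,1,0,0,0,0,1],
  [0,0.5,0,0,0,0,1],
  [0,0,0,0,0,0,1],
])

```text
time: 7.4
tool_pos: [0.5574, -0.2104, 0.1181]
orientation: [-0.704, 0.704, 0.063, -0.063]
wrist_force: [0.1, 0.0, -3.0]
grip_width: 0.0195
```

Call:
arm_command([
  [0,1,0,0,0,0,1],
  [0,0.5,0,0,0,0,1],
  [0,0.5,0,0,0,0,1],
  [0,0,0,0,0,0,1],
])

```text
time: 7.8
tool_pos: [0.5574, -0.2104, 0.1161]
orientation: [-0.704, 0.704, 0.063, -0.063]
wrist_force: [-0.1, -0.1, -3.2]
grip_width: 0.0192
```

Call:
arm_command([
  [0,0.5,0,0,0,0,1],
  [0,0.5,0,0,0,0,1],
  [0,0.5,0,0,0,0,1],
  [0,0.5,0,0,0,0,1],
  [0,0,0,0,0,0,1],
])

```text
time: 8.3
tool_pos: [0.5575, -0.2105, 0.1143]
orientation: [-0.704, 0.704, 0.063, -0.063]
wrist_force: [-1.5, -0.5, 0.2]
grip_width: 0.0196
```

Call:
arm_command([
  [0,0.5,0,0,0,0,1],
  [0,0.5,0,0,0,0,1],
  [0,0,0,0,0,0,1],
])

```text
time: 8.6
tool_pos: [0.5575, -0.2105, 0.1133]
orientation: [-0.704, 0.704, 0.063, -0.063]
wrist_force: [-1.6, -1.1, 2.1]
grip_width: 0.0199
```

```bash
python3 -c "
from h import *
rep()"
```

```text
t 8.6 p [ 0.5575 -0.2105  0.1133] F [-1.57 -1.13  2.05] T [-0.02  0.56 -0.  ] w 0.0199
j [ 0.12  0.45  0.24  1.76 -0.13  0.95  2.16] tool x [0.984 0.177 0.   ] y [ 0. -0. -1.] z [-0.177  0.984 -0.   ]
```

Call:
arm_command([
  [0,0.5,0,0,0,0,1],
  [0,0.3,0,0,0,0,1],
  [1,0,0,0,0,0,1],
  [2,0,0,0,0,0,1],
])

```text
time: 9.0
tool_pos: [0.56, -0.2102, 0.1126]
orientation: [-0.704, 0.704, 0.062, -0.063]
wrist_force: [-6.4, -1.0, 9.4]
grip_width: 0.0193
```

Call:
arm_command([
  [2,0,0,0,0,0,1],
  [2,0,0,0,0,0,1],
  [2,0,0,0,0,0,1],
])

```text
time: 9.3
tool_pos: [0.5657, -0.2092, 0.1126]
orientation: [-0.704, 0.704, 0.062, -0.063]
wrist_force: [-7.7, -1.3, 9.8]
grip_width: 0.0198
```

Call:
arm_command([
  [2,-0.3,0,0,0,0,1],
  [2,-0.2,0,0,0,0,1],
  [2,0,0,0,0,0,1],
  [2,0,0,0,0,0,1],
  [2,0,0,0,0,0,1],
])

```text
time: 9.8
tool_pos: [0.5758, -0.2075, 0.1131]
orientation: [-0.704, 0.704, 0.062, -0.063]
wrist_force: [-6.0, -1.8, 7.3]
grip_width: 0.0194
```

Call:
arm_command([
  [2,0,0,0,0,0,1],
  [2,0,0,0,0,0,1],
  [2,0,0,0,0,0,1],
  [2,0,0,0,0,0,1],
  [2,0,0,0,0,0,1],
])

```text
time: 10.3
tool_pos: [0.5858, -0.2057, 0.1131]
orientation: [-0.704, 0.704, 0.063, -0.063]
wrist_force: [-3.5, -2.0, 5.3]
grip_width: 0.0194
```

```bash
python3 -c "
from h import *
rep();s,p,R=pose();print((p[:2]-[.584,-.204])@[.984,.177])"
```

```text
t 10.3 p [ 0.5858 -0.2057  0.1131] F [-3.51 -2.    5.26] T [-0.36  1.08 -0.03] w 0.0194
j [ 0.11  0.49  0.24  1.7  -0.13  0.97  2.14] tool x [ 0.984  0.176 -0.   ] y [-0.    -0.001 -1.   ] z [-0.176  0.984 -0.   ]
0.0015128141514022854
```

Call:
arm_command([
  [2,0.2,0,0,0,0,1],
  [2,0.2,0,0,0,0,1],
  [2,0.1,0,0,0,0,1],
  [2,0.1,0,0,0,0,1],
])

```text
time: 10.7
tool_pos: [0.5938, -0.2041, 0.1124]
orientation: [-0.704, 0.704, 0.063, -0.063]
wrist_force: [-3.3, -0.7, 3.9]
grip_width: 0.0194
```

Call:
arm_command([
  [2,0.1,0,0,0,0,1],
  [2,0.1,0,0,0,0,1],
  [2,0.1,0,0,0,0,1],
  [2,0,0,0,0,0,1],
])

```text
time: 11.1
tool_pos: [0.6019, -0.2023, 0.1119]
orientation: [0.704, -0.704, -0.063, 0.063]
wrist_force: [-2.0, -0.4, 1.3]
grip_width: 0.0192
```

```bash
python3 - <<'E'
from h import *
s=cams.capture('side');rep();_,p,R=pose();print((p[:2]-[.584,-.204])@[.984,.177])
cv2.imwrite("pics/c5.png",cv2.resize(s[180:260,320:420,::-1],(800,600),interpolation=cv2.INTER_CUBIC))
E
```

```text
t 11.15 p [ 0.6022 -0.2021  0.1118] F [-1.65 -0.57  1.81] T [-0.02  0.51  0.  ] w 0.0197
j [ 0.11  0.52  0.23  1.66 -0.14  0.98  2.13] tool x [0.984 0.177 0.   ] y [ 0.  0. -1.] z [-0.177  0.984  0.   ]
0.01821778418368378
```

View pics/c5.png

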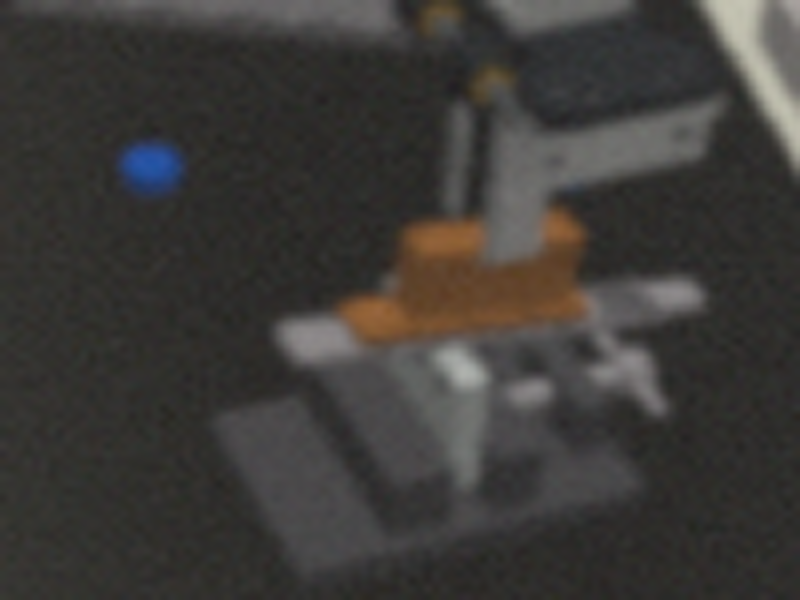

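First stroke done: the grip is past the edge at about +0.023 and still pressing with ~4.6 N. The file has tipped slightly toe-down in the pinch (lower edge (300,362)→(705,308)), so I'm lifting well clear to return.

Call:
arm_command([
  [0,-3,0,0,0,0,1],
  [0,-8,0,0,0,0,1],
  [0,-12,0,0,0,0,1],
  [-13,0,0,0,0,0,1],
  [-20,0,0,0,0,0,1],
  [-10,0,0,0,0,0,1],
  [0,10,0,0,0,0,1],
  [0,6,0,0,0,0,1],
])

```text
time: 11.95
tool_pos: [0.5599, -0.2098, 0.1185]
orientation: [0.704, -0.704, -0.063, 0.063]
wrist_force: [-0.2, 0.5, -2.0]
grip_width: 0.0194
```

Call:
arm_command([
  [0,0,0,0,0,0,1],
  [0,0,0,0,0,0,1],
])

```text
time: 12.15
tool_pos: [0.5598, -0.2098, 0.1187]
orientation: [0.704, -0.704, -0.063, 0.063]
wrist_force: [0.0, 0.4, -2.9]
grip_width: 0.0197
```

```bash
python3 - <<'E'
from h import *
rep();_,p,R=pose();print((p[:2]-[.584,-.204])@[.984,.177])
E
```

```text
t 12.15 p [ 0.5598 -0.2098  0.1187] F [ 0.04  0.36 -2.89] T [ 0.05 -0.02 -0.01] w 0.0197
j [ 0.12  0.45  0.24  1.75 -0.13  0.96  2.16] tool x [ 0.984  0.177 -0.   ] y [-0.  0. -1.] z [-0.177  0.984  0.   ]
-0.02484670818263228
```

Call:
arm_command([
  [-1.5,0,0,0,0,0,1],
  [0,1,0,0,0,0,1],
  [0,1,0,0,0,0,1],
  [0,1,0,0,0,0,1],
  [0,0,0,0,0,0,1],
])

```text
time: 12.65
tool_pos: [0.558, -0.2105, 0.1162]
orientation: [-0.704, 0.704, 0.063, -0.063]
wrist_force: [-2.2, -1.1, 4.3]
grip_width: 0.0195
```

Call:
arm_command([
  [0,0.5,0,0,0,0,1],
  [0,0.5,0,0,0,0,1],
  [0,0,0,0,0,0,1],
])

```text
time: 12.95
tool_pos: [0.558, -0.2105, 0.1153]
orientation: [-0.704, 0.704, 0.063, -0.063]
wrist_force: [-4.0, -0.9, 7.3]
grip_width: 0.0197
```

Call:
arm_command([
  [1,0.1,0,0,0,0,1],
  [2,0.15,0,0,0,0,1],
  [2,0.15,0,0,0,0,1],
  [2,0.15,0,0,0,0,1],
])

```text
time: 13.35
tool_pos: [0.5647, -0.2095, 0.1149]
orientation: [-0.704, 0.704, 0.063, -0.063]
wrist_force: [-6.2, -0.4, 8.8]
grip_width: 0.0197
```

Call:
arm_command([
  [2,0.15,0,0,0,0,1],
  [2,0.15,0,0,0,0,1],
  [2,0.15,0,0,0,0,1],
  [2,0.15,0,0,0,0,1],
])

```text
time: 13.75
tool_pos: [0.5726, -0.2081, 0.1142]
orientation: [-0.704, 0.704, 0.063, -0.063]
wrist_force: [-5.5, -0.4, 8.5]
grip_width: 0.0196
```

Holding ~11 N. Continuing the stroke.

Call:
arm_command([
  [2,0.15,0,0,0,0,1],
  [2,0.15,0,0,0,0,1],
  [2,0.15,0,0,0,0,1],
  [2,0.15,0,0,0,0,1],
  [2,0.15,0,0,0,0,1],
])

```text
time: 14.25
tool_pos: [0.5824, -0.2063, 0.1135]
orientation: [-0.704, 0.704, 0.063, -0.063]
wrist_force: [-4.7, -0.1, 7.9]
grip_width: 0.0197
```

Call:
arm_command([
  [2,0.15,0,0,0,0,1],
  [2,0.15,0,0,0,0,1],
  [2,0.15,0,0,0,0,1],
  [2,0.15,0,0,0,0,1],
])

```text
time: 14.65
tool_pos: [0.5904, -0.2048, 0.1128]
orientation: [-0.704, 0.704, 0.063, -0.063]
wrist_force: [-3.5, -0.0, 6.5]
grip_width: 0.0192
```

Call:
arm_command([
  [2,0.2,0,0,0,0,1],
  [2,0.2,0,0,0,0,1],
  [2,0.2,0,0,0,0,1],
])

```text
time: 14.95
tool_pos: [0.5963, -0.2038, 0.1122]
orientation: [-0.704, 0.704, 0.063, -0.063]
wrist_force: [-2.4, -1.4, 4.8]
grip_width: 0.0194
```

Call:
arm_command([
  [2,0.2,0,0,0,0,1],
  [2,0.2,0,0,0,0,1],
  [2,0.2,0,0,0,0,1],
])

```text
time: 15.25
tool_pos: [0.6023, -0.2024, 0.1113]
orientation: [-0.704, 0.704, 0.063, -0.063]
wrist_force: [-2.0, -1.3, 3.9]
grip_width: 0.0195
```

Call:
arm_command([
  [0,-3,0,0,0,0,1],
  [0,-8,0,0,0,0,1],
  [0,-12,0,0,0,0,1],
  [-13,0,0,0,0,0,1],
  [-20,0,0,0,0,0,1],
  [-12,0,0,0,0,0,1],
  [0,8,0,0,0,0,1],
  [0,5,0,0,0,0,1],
])

```text
time: 16.05
tool_pos: [0.5584, -0.21, 0.1211]
orientation: [0.704, -0.704, -0.063, 0.063]
wrist_force: [0.9, -0.8, -2.6]
grip_width: 0.0195
```

Call:
arm_command([
  [0,1,0,0,0,0,1],
  [0,1,0,0,0,0,1],
])

```text
time: 16.25
tool_pos: [0.5584, -0.2101, 0.119]
orientation: [0.704, -0.704, -0.063, 0.063]
wrist_force: [-0.9, 1.2, 0.1]
grip_width: 0.0192
```

```bash
python3 - <<'E'
from h import *
rep();_,p,R=pose();print((p[:2]-[.584,-.204])@[.984,.177])
E
```

```text
t 16.25 p [ 0.5584 -0.2101  0.119 ] F [-0.86  1.18  0.12] T [0.15 0.27 0.02] w 0.0192
j [ 0.12  0.44  0.24  1.76 -0.13  0.96  2.16] tool x [ 0.984  0.177 -0.   ] y [-0. -0. -1.] z [-0.177  0.984  0.   ]
-0.026304053708334007
```

Call:
arm_command([
  [0,0.5,0,0,0,0,1],
  [0,0.5,0,0,0,0,1],
  [0,0.4,0,0,0,0,1],
  [0,0,0,0,0,0,1],
])

```text
time: 16.65
tool_pos: [0.5581, -0.2103, 0.1181]
orientation: [-0.704, 0.704, 0.063, -0.063]
wrist_force: [-1.7, 1.0, 2.9]
grip_width: 0.0194
```

Call:
arm_command([
  [1,0.1,0,0,0,0,1],
  [2,0.2,0,0,0,0,1],
  [2,0.2,0,0,0,0,1],
  [2,0.2,0,0,0,0,1],
])

```text
time: 17.05
tool_pos: [0.565, -0.2092, 0.1172]
orientation: [-0.704, 0.704, 0.063, -0.063]
wrist_force: [-2.5, -0.1, 3.8]
grip_width: 0.0196
```

Force is only ~6.5 N, so I'm pressing a bit more.

Call:
arm_command([
  [2,0.5,0,0,0,0,1],
  [2,0.5,0,0,0,0,1],
  [2,0.4,0,0,0,0,1],
])

```text
time: 17.35
tool_pos: [0.5709, -0.2081, 0.1159]
orientation: [-0.704, 0.704, 0.063, -0.063]
wrist_force: [-4.0, -0.6, 6.4]
grip_width: 0.0194
```

Call:
arm_command([
  [2,0.3,0,0,0,0,1],
  [2,0.3,0,0,0,0,1],
  [2,0.3,0,0,0,0,1],
])

```text
time: 17.65
tool_pos: [0.5768, -0.2071, 0.115]
orientation: [-0.704, 0.704, 0.063, -0.063]
wrist_force: [-4.6, 0.0, 6.5]
grip_width: 0.0194
```

Call:
arm_command([
  [2,0.4,0,0,0,0,1],
  [2,0.4,0,0,0,0,1],
  [2,0.3,0,0,0,0,1],
  [2,0.3,0,0,0,0,1],
])

```text
time: 18.05
tool_pos: [0.5846, -0.2057, 0.1137]
orientation: [-0.704, 0.704, 0.063, -0.063]
wrist_force: [-4.5, -0.6, 7.8]
grip_width: 0.0193
```

Call:
arm_command([
  [2,0.3,0,0,0,0,1],
  [2,0.3,0,0,0,0,1],
  [2,0.3,0,0,0,0,1],
  [2,0.3,0,0,0,0,1],
])

```text
time: 18.45
tool_pos: [0.5925, -0.2043, 0.1125]
orientation: [-0.704, 0.704, 0.063, -0.063]
wrist_force: [-5.0, -0.6, 7.6]
grip_width: 0.0195
```

Call:
arm_command([
  [2,0.3,0,0,0,0,1],
  [2,0.2,0,0,0,0,1],
  [2,0.2,0,0,0,0,1],
  [2,0.2,0,0,0,0,1],
  [2,0.2,0,0,0,0,1],
])

```text
time: 18.95
tool_pos: [0.6024, -0.2024, 0.1112]
orientation: [-0.704, 0.704, 0.063, -0.063]
wrist_force: [-3.0, -0.9, 4.0]
grip_width: 0.0191
```

```bash
python3 - <<'E'
from h import *
rep();_,p,R=pose();print((p[:2]-[.584,-.204])@[.984,.177])
E
```

```text
t 18.95 p [ 0.6024 -0.2024  0.1112] F [-2.98 -0.85  4.  ] T [-0.12  0.82  0.08] w 0.0191
j [ 0.1   0.52  0.23  1.66 -0.14  0.98  2.13] tool x [ 0.984  0.177 -0.   ] y [ 0. -0. -1.] z [-0.177  0.984 -0.   ]
0.018375420388686396
```

Third stroke done with contact at the end. Lifting, returning and having a look.

Call:
arm_command([
  [0,-3,0,0,0,0,1],
  [0,-8,0,0,0,0,1],
  [0,-15,0,0,0,0,1],
  [-13,-15,0,0,0,0,1],
  [-20,-10,0,0,0,0,1],
  [-12,0,0,0,0,0,1],
  [0,0,0,0,0,0,1],
  [0,0,0,0,0,0,1],
])

```text
time: 19.75
tool_pos: [0.5582, -0.21, 0.1622]
orientation: [0.704, -0.704, -0.063, 0.063]
wrist_force: [0.5, 0.4, -3.1]
grip_width: 0.0201
```

```bash
python3 - <<'E'
from h import *
s=cams.capture('side');rep()
cv2.imwrite("pics/c6.png",cv2.resize(s[180:255,330:430,::-1],(800,600),interpolation=cv2.INTER_CUBIC))
E
```

```text
t 19.8 p [ 0.5584 -0.2099  0.162 ] F [ 0.52  0.01 -2.91] T [ 0.05 -0.05 -0.01] w 0.0192
j [ 0.11  0.4   0.25  1.72 -0.11  1.04  2.15] tool x [ 0.984  0.177 -0.   ] y [-0.  0. -1.] z [-0.177  0.984  0.   ]
```

View pics/c6.png

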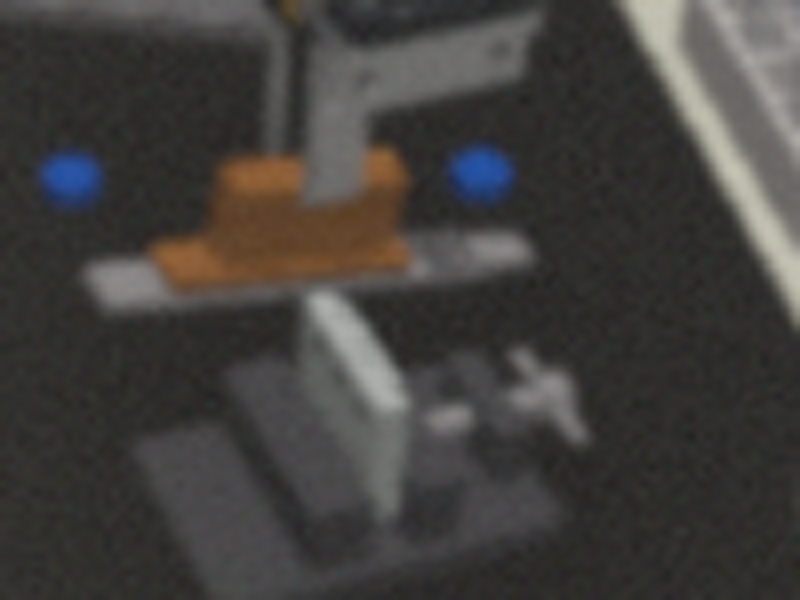

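The file is clear and tipped ~0.1 rad toe-down. The burr is barely visible on the near edge, so I can't judge it here. Extra strokes do no harm, so I'll start the next one further back, which also tips the file level again.

Call:
arm_command([
  [-5,15,0,0,0,0,1],
  [0,15,0,0,0,0,1],
  [0,7,0,0,0,0,1],
  [0,1,0,0,0,0,1],
  [0,1,0,0,0,0,1],
  [0,1,0,0,0,0,1],
  [0,0,0,0,0,0,1],
])

```text
time: 20.5
tool_pos: [0.5533, -0.2112, 0.1225]
orientation: [-0.704, 0.704, 0.063, -0.063]
wrist_force: [-0.3, -0.1, -2.6]
grip_width: 0.0197
```

Call:
arm_command([
  [0,1,0,0,0,0,1],
  [0,1,0,0,0,0,1],
  [0,0,0,0,0,0,1],
])

```text
time: 20.8
tool_pos: [0.5531, -0.2113, 0.1204]
orientation: [-0.704, 0.704, 0.063, -0.063]
wrist_force: [-1.8, -0.1, 1.0]
grip_width: 0.0195
```

Call:
arm_command([
  [0,1,0,0,0,0,1],
  [0,1,0,0,0,0,1],
  [0,0.5,0,0,0,0,1],
])

```text
time: 21.1
tool_pos: [0.5531, -0.2115, 0.118]
orientation: [-0.704, 0.704, 0.063, -0.063]
wrist_force: [-2.1, -0.1, 6.9]
grip_width: 0.0197
```

Call:
arm_command([
  [0,0.5,0,0,0,0,1],
  [0,0.5,0,0,0,0,1],
  [2,0.3,0,0,0,0,1],
  [2,0.3,0,0,0,0,1],
])

```text
time: 21.5
tool_pos: [0.5569, -0.211, 0.1166]
orientation: [-0.704, 0.705, 0.063, -0.063]
wrist_force: [-5.0, -1.4, 9.0]
grip_width: 0.0191
```

Call:
arm_command([
  [2,0.1,0,0,0,0,1],
  [2,0.1,0,0,0,0,1],
  [2,0.1,0,0,0,0,1],
  [2,0.1,0,0,0,0,1],
])

```text
time: 21.9
tool_pos: [0.5648, -0.2095, 0.1161]
orientation: [-0.704, 0.704, 0.063, -0.063]
wrist_force: [-4.9, -1.2, 10.0]
grip_width: 0.0195
```

Call:
arm_command([
  [2,0.1,0,0,0,0,1],
  [2,0.1,0,0,0,0,1],
  [2,0.1,0,0,0,0,1],
  [2,0.1,0,0,0,0,1],
])

```text
time: 22.3
tool_pos: [0.5727, -0.208, 0.1157]
orientation: [-0.704, 0.704, 0.063, -0.063]
wrist_force: [-4.7, -0.7, 6.8]
grip_width: 0.0196
```

Call:
arm_command([
  [2,0.2,0,0,0,0,1],
  [2,0.2,0,0,0,0,1],
  [2,0.2,0,0,0,0,1],
  [2,0.2,0,0,0,0,1],
])

```text
time: 22.7
tool_pos: [0.5805, -0.2066, 0.1148]
orientation: [-0.704, 0.704, 0.063, -0.063]
wrist_force: [-4.5, -0.8, 6.6]
grip_width: 0.0196
```

Call:
arm_command([
  [2,0.3,0,0,0,0,1],
  [2,0.3,0,0,0,0,1],
  [2,0.3,0,0,0,0,1],
  [2,0.3,0,0,0,0,1],
  [2,0.3,0,0,0,0,1],
])

```text
time: 23.2
tool_pos: [0.5904, -0.2048, 0.1133]
orientation: [-0.704, 0.704, 0.063, -0.063]
wrist_force: [-4.2, -0.7, 6.4]
grip_width: 0.0196
```

Call:
arm_command([
  [2,0.3,0,0,0,0,1],
  [2,0.3,0,0,0,0,1],
  [2,0.3,0,0,0,0,1],
  [2,0.2,0,0,0,0,1],
  [2,0.2,0,0,0,0,1],
])

```text
time: 23.7
tool_pos: [0.6002, -0.2029, 0.1119]
orientation: [-0.704, 0.704, 0.063, -0.063]
wrist_force: [-3.0, -0.1, 4.9]
grip_width: 0.0196
```

Call:
arm_command([
  [0,-3,0,0,0,0,1],
  [0,-8,0,0,0,0,1],
  [0,-15,0,0,0,0,1],
  [-13,0,0,0,0,0,1],
  [-20,0,0,0,0,0,1],
  [-14,4,0,0,0,0,1],
  [0,8,0,0,0,0,1],
  [0,4,0,0,0,0,1],
])

```text
time: 24.5
tool_pos: [0.5544, -0.2108, 0.1219]
orientation: [-0.704, 0.704, 0.063, -0.063]
wrist_force: [0.1, 0.2, -4.2]
grip_width: 0.0194
```

Fifth stroke for margin.

Call:
arm_command([
  [0,1,0,0,0,0,1],
  [0,1,0,0,0,0,1],
  [0,1,0,0,0,0,1],
  [0,0.5,0,0,0,0,1],
])

```text
time: 24.9
tool_pos: [0.5543, -0.211, 0.1185]
orientation: [-0.704, 0.704, 0.063, -0.063]
wrist_force: [-1.7, 0.5, 3.3]
grip_width: 0.0199
```

Call:
arm_command([
  [0,0.5,0,0,0,0,1],
  [0,0.3,0,0,0,0,1],
  [2,0.3,0,0,0,0,1],
  [2,0.3,0,0,0,0,1],
])

```text
time: 25.3
tool_pos: [0.5579, -0.2106, 0.1172]
orientation: [-0.704, 0.704, 0.063, -0.063]
wrist_force: [-4.8, -0.1, 7.8]
grip_width: 0.0196
```

Call:
arm_command([
  [2,0.2,0,0,0,0,1],
  [2,0.2,0,0,0,0,1],
  [2,0.2,0,0,0,0,1],
  [2,0.2,0,0,0,0,1],
])

```text
time: 25.7
tool_pos: [0.5658, -0.2093, 0.1164]
orientation: [-0.704, 0.704, 0.063, -0.063]
wrist_force: [-4.4, -0.5, 7.3]
grip_width: 0.0195
```

Call:
arm_command([
  [2,0.2,0,0,0,0,1],
  [2,0.2,0,0,0,0,1],
  [2,0.2,0,0,0,0,1],
  [2,0.2,0,0,0,0,1],
])

```text
time: 26.1
tool_pos: [0.5737, -0.2079, 0.1156]
orientation: [-0.704, 0.705, 0.063, -0.063]
wrist_force: [-4.5, -1.3, 8.1]
grip_width: 0.0195
```

Call:
arm_command([
  [2,0.2,0,0,0,0,1],
  [2,0.2,0,0,0,0,1],
  [2,0.2,0,0,0,0,1],
  [2,0.2,0,0,0,0,1],
])

```text
time: 26.5
tool_pos: [0.5816, -0.2065, 0.1148]
orientation: [-0.704, 0.705, 0.063, -0.063]
wrist_force: [-4.4, -0.3, 7.5]
grip_width: 0.0195
```

Call:
arm_command([
  [2,0.3,0,0,0,0,1],
  [2,0.3,0,0,0,0,1],
  [2,0.3,0,0,0,0,1],
  [2,0.3,0,0,0,0,1],
])

```text
time: 26.9
tool_pos: [0.5895, -0.205, 0.1136]
orientation: [-0.704, 0.705, 0.063, -0.063]
wrist_force: [-3.9, -1.3, 8.5]
grip_width: 0.0191
```

Call:
arm_command([
  [2,0.3,0,0,0,0,1],
  [2,0.3,0,0,0,0,1],
  [2,0.2,0,0,0,0,1],
])

```text
time: 27.2
tool_pos: [0.5953, -0.204, 0.1128]
orientation: [-0.704, 0.705, 0.063, -0.063]
wrist_force: [-4.6, -0.3, 7.4]
grip_width: 0.0192
```

Call:
arm_command([
  [0,-3,0,0,0,0,1],
  [0,-8,0,0,0,0,1],
  [0,-15,0,0,0,0,1],
  [-13,-15,0,0,0,0,1],
  [-20,-10,0,0,0,0,1],
  [0,0,0,0,0,0,1],
])

```text
time: 27.8
tool_pos: [0.562, -0.2107, 0.166]
orientation: [-0.704, 0.705, 0.063, -0.061]
wrist_force: [0.3, -0.4, -3.1]
grip_width: 0.0194
```

```bash
python3 - <<'E'
from h import *
plan([.5816,.1663,.15],np.radians(-19.5),10)
E
```

```text
total turn deg [ 0.05 29.58  0.14] shift tool [ 85.3  15.7 367.8]
[8.5, 1.6, 36.8] [0.0, 2.96, 0.01]
[6.6, 1.6, 37.2] [0.0, 2.96, 0.01]
[4.7, 1.6, 37.5] [0.0, 2.96, 0.01]
[2.8, 1.6, 37.7] [0.0, 2.96, 0.01]
[0.8, 1.6, 37.7] [0.0, 2.96, 0.01]
[-1.1, 1.6, 37.7] [0.0, 2.96, 0.01]
[-3.1, 1.6, 37.6] [0.0, 2.96, 0.01]
[-5.0, 1.6, 37.4] [0.0, 2.96, 0.01]
[-6.9, 1.6, 37.1] [0.0, 2.96, 0.01]
[-8.9, 1.6, 36.7] [0.0, 2.96, 0.01]
```

Call:
arm_command([
  [8,0,37,0,3,0,1],
  [7,0,37,0,3,0,1],
  [5,0,37,0,3,0,1],
  [3,0,38,0,3,0,1],
  [1,0,38,0,3,0,1],
  [-1,0,38,0,3,0,1],
  [-3,0,38,0,3,0,1],
  [-5,0,37,0,3,0,1],
])

```text
time: 28.6
tool_pos: [0.5799, 0.0946, 0.164]
orientation: [0.702, -0.702, 0.085, -0.086]
wrist_force: [0.8, 0.1, -2.5]
grip_width: 0.0194
```

Call:
arm_command([
  [-7,0,37,0,3,0,1],
  [-9,0,36,0,2.6,0,1],
  [0,0,0,0,0,0,1],
  [0,0,0,0,0,0,1],
])

```text
time: 29.0
tool_pos: [0.5835, 0.1682, 0.1636]
orientation: [-0.697, 0.697, -0.118, 0.119]
wrist_force: [0.5, -1.1, -3.4]
grip_width: 0.0193
```

```bash
python3 - <<'E'
from h import *
t=cams.capture('top');s=cams.capture('side');cv2.imwrite("pics/t7.png",t[:,:,::-1]);cv2.imwrite("pics/s7.png",s[:,:,::-1]);rep();plan([.5816,.1663,.15],np.radians(-19.5),1)
r=lambda im,x,y,w,h:cv2.resize(im[y:y+h,x:x+w,::-1],(400,300),interpolation=cv2.INTER_CUBIC)
t0=cv2.imread("pics/top0.png")[:,:,::-1];s0=cv2.imread("pics/side0.png")[:,:,::-1]
cv2.imwrite("pics/c7.png",np.vstack([np.hstack([r(t,365,135,48,36),r(s,360,205,40,30)]),np.hstack([r(t0,365,135,48,36),r(s,290,120,120,80)])]))
E
```

```text
t 29.1 p [0.5837 0.1663 0.1636] F [ 0.42 -0.31 -2.82] T [-0.02  0.01  0.02] w 0.0195
j [-0.49  0.41  0.21  1.69 -0.1   1.05  0.98] tool x [ 0.943 -0.333  0.   ] y [ 0. -0. -1.] z [ 0.333  0.943 -0.   ]
total turn deg [0.02 0.05 0.02] shift tool [-2.  13.6 -0.7]
[-2.0, 13.6, -0.7] [0.02, 0.05, 0.02]
```

View pics/c7.png

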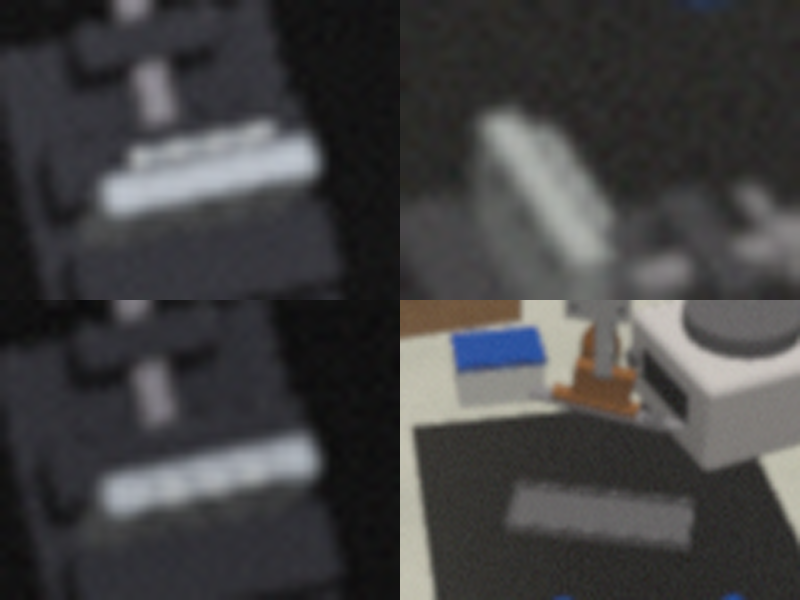

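The burr now shows as a separate bead beyond the plate's screw-side face: top-view bead at crop (205,143), plate at (210,172), about 10 mm ahead. Next I'll work out the file's pitch by casting heel and toe onto the file's vertical plane.

```bash
python3 - <<'E'
from h import *
_,p,R=pose();M=R.as_matrix();n=M[:,2]
g=lambda x,y:(290+(x-400)*.3,120+(y-300)*80/300)
Q=[]
for q in(g(533,392),g(683,430)):
    o,d=ray('side',q);X=o+d*((p-o)@n)/(d@n);Q.append(X);print((X-p)@M[:,0],X[2]-p[2])
D=Q[1]-Q[0];print('pitch deg',np.degrees(np.arctan2(D[2],np.hypot(*D[:2]))),np.linalg.norm(D))
s0=onz('top',(365+210/8.333,135+172/8.333),.086);b=onz('top',(365+205/8.333,135+143/8.333),.0875)
print('burr ahead of plate centre',(b-s0)[:2]@[.984,.177])
E
```

```text
-0.07992933085595325 -0.011509636926308797
0.09491927664675329 -0.03944355707290659
pitch deg -9.076352927307223 0.17707655441077744
burr ahead of plate centre 0.009595729703587793
```

Call:
arm_command([
  [-1,0,0,0,0,-3,1],
  [0,0,0,0,0,-3,1],
  [0,0,0,0,0,-2.5,1],
  [0,0,0,0,0,0,1],
  [0,0,0,0,0,0,1],
])

```text
time: 29.6
tool_pos: [0.5827, 0.1669, 0.1638]
orientation: [-0.686, 0.704, -0.068, 0.171]
wrist_force: [-0.9, 0.1, -3.6]
grip_width: 0.0195
```

```bash
python3 - <<'E'
from h import *
s=cams.capture('side');rep();_,p,R=pose();print('30 mm down in tool axes',R.inv().apply([0,0,-30]).round(2))
cv2.imwrite("pics/c8.png",cv2.resize(s[130:200,305:405,::-1],(800,560),interpolation=cv2.INTER_CUBIC))
E
```

```text
t 29.65 p [0.5829 0.1668 0.1637] F [ 0.17  0.1  -2.88] T [0.09 0.19 0.03] w 0.0193
j [-0.58  0.34  0.24  1.8   0.02  0.9   0.86] tool x [ 0.933 -0.33   0.147] y [ 0.139 -0.049 -0.989] z [ 0.333  0.943 -0.   ]
30 mm down in tool axes [-4.41 29.67  0.  ]
```

View pics/c8.png

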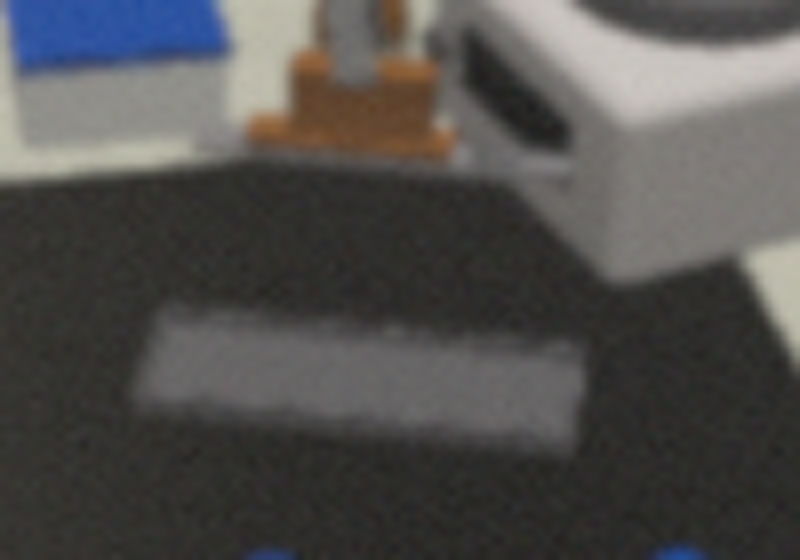

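The file is level again: its edge (200,143)→(575,180) is parallel to the tray's edge and centred over it. Lowering.

Call:
arm_command([
  [-3,20,0,0,0,0,1],
  [-4.4,29.7,0,0,0,0,1],
  [-4.4,29.7,0,0,0,0,1],
  [-3,20,0,0,0,0,1],
  [-1.5,10,0,0,0,0,1],
  [-1,6,0,0,0,0,1],
  [0,0,0,0,0,0,1],
  [0,0,0,0,0,0,1],
])

```text
time: 30.45
tool_pos: [0.5831, 0.1676, 0.0476]
orientation: [-0.686, 0.704, -0.067, 0.171]
wrist_force: [0.1, 0.2, -3.1]
grip_width: 0.0197
```

Call:
arm_command([
  [-0.3,2,0,0,0,0,1],
  [-0.3,2,0,0,0,0,1],
  [-0.3,2,0,0,0,0,1],
  [0,0,0,0,0,0,1],
])

```text
time: 30.85
tool_pos: [0.5824, 0.1676, 0.0404]
orientation: [-0.686, 0.704, -0.067, 0.17]
wrist_force: [-0.4, 0.0, -3.1]
grip_width: 0.0199
```

Call:
arm_command([
  [-0.3,2,0,0,0,0,1],
  [-0.3,2,0,0,0,0,1],
  [0,0,0,0,0,0,1],
])

```text
time: 31.15
tool_pos: [0.5823, 0.1675, 0.0362]
orientation: [-0.686, 0.704, -0.067, 0.17]
wrist_force: [-0.1, -0.0, -2.9]
grip_width: 0.0196
```

Call:
arm_command([
  [-0.2,1.5,0,0,0,0,1],
  [-0.2,1.5,0,0,0,0,1],
  [0,0,0,0,0,0,1],
])

```text
time: 31.45
tool_pos: [0.5824, 0.1675, 0.0333]
orientation: [-0.686, 0.704, -0.067, 0.17]
wrist_force: [-0.7, 0.3, -3.0]
grip_width: 0.0193
```

Call:
arm_command([
  [-0.1,1,0,0,0,0,1],
  [-0.1,1,0,0,0,0,1],
  [0,0,0,0,0,0,1],
])

```text
time: 31.75
tool_pos: [0.5825, 0.1675, 0.0314]
orientation: [-0.686, 0.704, -0.067, 0.171]
wrist_force: [-0.0, -0.4, -2.4]
grip_width: 0.0194
```

Call:
arm_command([
  [-0.1,1,0,0,0,0,1],
  [0,0,0,0,0,0,1],
])

```text
time: 31.95
tool_pos: [0.5826, 0.1675, 0.0304]
orientation: [-0.686, 0.704, -0.067, 0.171]
wrist_force: [-0.1, 0.1, -2.4]
grip_width: 0.0194
```

Call:
arm_command([
  [-0.1,1,0,0,0,0,1],
  [0,0,0,0,0,0,1],
])

```text
time: 32.15
tool_pos: [0.5827, 0.1675, 0.0294]
orientation: [-0.686, 0.704, -0.067, 0.171]
wrist_force: [0.2, -0.3, -3.0]
grip_width: 0.0196
```

Call:
arm_command([
  [-0.1,1,0,0,0,0,1],
  [0,0,0,0,0,0,1],
])

```text
time: 32.35
tool_pos: [0.5828, 0.1675, 0.0292]
orientation: [-0.686, 0.704, -0.067, 0.171]
wrist_force: [-6.7, -1.0, 12.3]
grip_width: 0.0192
```

Call:
arm_command([
  [0.1,-0.7,0,0,0,0,1],
  [0,0,0,0,0,0,1],
])

```text
time: 32.55
tool_pos: [0.5828, 0.1675, 0.0293]
orientation: [-0.686, 0.704, -0.067, 0.171]
wrist_force: [-0.7, 0.4, -2.1]
grip_width: 0.0196
```

Call:
arm_command([
  [0,0,0,0,0,0,0.7],
  [0,0,0,0,0,0,0.6],
  [0,0,0,0,0,0,0.5],
  [0,0,0,0,0,0,0.3],
  [0,0,0,0,0,0,0.2],
  [0,0,0,0,0,0,0],
  [0,0,0,0,0,0,0],
  [0,0,0,0,0,0,0],
])

```text
time: 33.35
tool_pos: [0.5828, 0.1675, 0.0292]
orientation: [-0.686, 0.704, -0.067, 0.171]
wrist_force: [0.9, 0.5, -0.8]
grip_width: 0.0803
```

Call:
arm_command([
  [0,0,0,0,0,0,0],
  [0,0,0,0,0,0,0],
  [0,0,0,0,0,0,0],
  [0,0,0,0,0,0,0],
])

```text
time: 33.75
tool_pos: [0.5827, 0.1675, 0.0292]
orientation: [-0.686, 0.704, -0.067, 0.171]
wrist_force: [0.9, 0.1, 0.3]
grip_width: 0.0936
```

Released. Rising straight up along the fingers' axis, then backing away for a clear view.

Call:
arm_command([
  [0,-10,0,0,0,0,0],
  [0,-20,0,0,0,0,0],
  [0,-30,0,0,0,0,0],
  [0,-35,0,0,0,0,0],
  [0,-35,0,0,0,0,0],
  [0,0,0,0,0,4,0],
  [0,0,0,0,0,4.5,0],
  [-30,0,-30,0,0,0,0],
])

```text
time: 34.55
tool_pos: [0.53, 0.1561, 0.1573]
orientation: [-0.697, 0.697, -0.12, 0.119]
wrist_force: [-0.7, -0.6, -0.2]
grip_width: 0.0934
```

Call:
arm_command([
  [-30,0,-35,0,0,0,0],
  [-30,0,-35,0,0,0,0],
  [-30,0,-35,0,0,0,0],
  [-10,0,-35,0,0,0,0],
  [0,0,0,0,0,0,0],
  [0,0,0,0,0,0,0],
])

```text
time: 35.15
tool_pos: [0.3858, 0.0568, 0.1587]
orientation: [0.697, -0.697, 0.119, -0.12]
wrist_force: [0.2, 1.1, -0.7]
grip_width: 0.0937
```

```bash
python3 - <<'E'
from h import *
t=cams.capture('top');s=cams.capture('side');rep()
r=lambda im,x,y,w,h,W,H:cv2.resize(im[y:y+h,x:x+w,::-1],(W,H),interpolation=cv2.INTER_CUBIC)
cv2.imwrite("pics/c9.png",np.vstack([np.hstack([r(t,220,115,80,100,240,300),r(s,310,150,80,50,480,300)]),cv2.resize(t[60:260,100:580,::-1],(720,300))]))
E
```

```text
t 35.25 p [0.3862 0.0574 0.1583] F [-0.09 -0.5   1.41] T [0.04 0.01 0.03] w 0.0943
j [-0.49  0.01  0.27  2.19 -0.    0.94  1.01] tool x [ 0.943 -0.332  0.001] y [ 0.001  0.    -1.   ] z [0.332 0.943 0.   ]
```

View pics/c9.png

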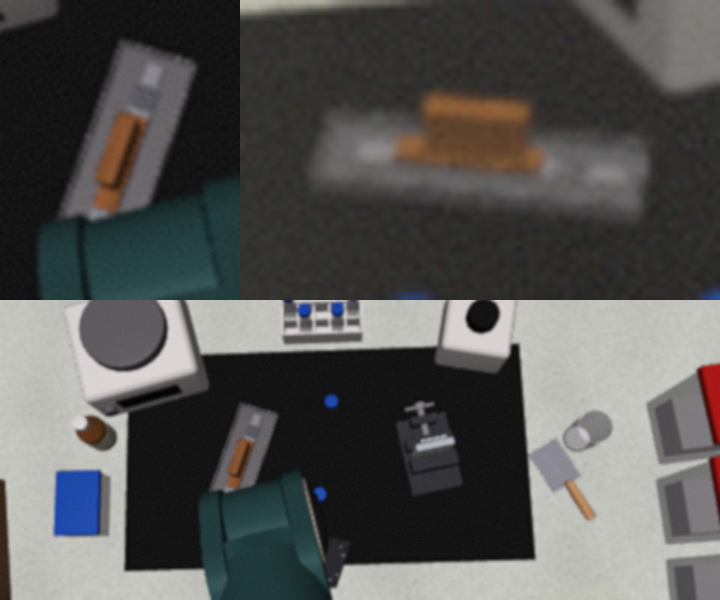

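The file lies flat and centred in its tray (side crop: heel ≈(358,150), toe ≈(622,175)). The burr still stands ahead of the plate and the bystanders are where they were. Handing in.

```bash
python3 -c "
from workcell import ticket
print(ticket.job_done())"
```

```text
the job is handed in; nothing more can be done
None
```

I handed the job in at about 35 s of the 72 s. The file made five forward strokes over the burr and was then laid back in its tray. The interface gives no verdict, so what follows rests on my own readings and pictures.

- **Strokes:** I lifted the file clear before each return. Pressing force was mostly 9–13 N, falling to about 5–8 N near the ends of strokes 1–4. Readings came only at the end of each move. The highest showed a total contact force of about 15 N, well under the 25 N limit.
- **Burr:** The last measurement put its centre about 9.6 mm ahead of the plate's centre. That is a joint value of about 0.0126, past the 0.009 needed.
- **File in the tray:** It looks flat, lengthwise and near the centre in both cameras, and the gripper is open and away from everything. I judged this by eye and did not measure its final height or tilt.
- **Bystanders:** All the ones in view look unmoved in the last picture.

**What went less cleanly:**
- The file tipped in the pinch during the strokes, up to about 9° toe-down. I tilted the hand to level it before laying it down.
- Its grip also slid roughly 3 mm or more back along the fingers.
- On laying down, it pressed the tray floor with about 15 N for a moment. I backed off before letting go.

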